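# Slide the hob's power from the green to the red pointer

## Task

Change the power of the portable hob with a fingertip: touch the blue touch strip beside the green pointer, slide along the strip with light pressure, without lifting, until you are beside the red pointer, and stop there. The program finishes while holding: the fingertips still rest gently on the strip beside the red pointer. Grasp nothing, and leave the covered saucepan and the things round the hob where they are.

Things in the scene. Friction and masses are not known exactly. Their poses are not given: they have to be found in the camera images.
- hob: Portable single hob, steel case with a black top, 280 mm (its x, depth) x 260 mm (its y, width) x 60 mm high, fixed on the worktop; origin at the centre of its underside, z up, its front (-x) towards the robot, +y to the robot's left. The covered saucepan stands on its rear half. To the hob's right a large meat slicer, up to 460 mm high, fills the worktop from about x = 0.46 to 0.93 m and y = -0.45 to 0.03 m: go round its robot side.
- strip_top (a point): Centre of the top face of the blue touch strip, which runs along the hob's y near its front edge, 105 mm in front of the hob's origin. The strip is 204 mm long (y), 24 mm wide (x) and stands 10 mm above the black top, so its top face lies 70 mm above the worktop when untouched. x, y, z axes as the hob's. A row of white dots lies on the robot's side of the strip.
- touch_strip (a joint): How far the touch strip is pressed down, in m: 0 untouched, 0.006 at its stop. It is sprung and sinks evenly over its whole length: about 0.3 N starts it moving, then 0.7 N for each mm, so about 4.5 N takes it to the stop; it rises again when released. A touch counts from 0.8 mm (0.0008). Where the strip is touched is taken at the middle between the two fingertips, so work with the gripper shut and the fingers pointing down.
- green_pointer: Green arrow-shaped marker, 23 mm long x 14 mm wide x 4 mm high, fixed on the black top on the saucepan's side of the strip, its point towards the strip: shows where the slide starts. Origin at its underside, 30 mm behind (+x of the hob) the centre line of the strip, 7 mm behind its point; axes as the hob's, so the place to touch is the strip's centre line at the same hob y. It may be left or right of the red one, 90 to 160 mm away from it.
- red_pointer: Red arrow-shaped marker, same shape, place and axes as the green one: shows where the slide must stop.
- saucepan: Steel saucepan with lid, loose, 145 mm across, 90 mm high to the top of its black lid knob, a black side handle reaching 163 mm from its axis; stands on the hob; origin at the centre of its underside.
- spice_jar: Spice jar, loose bystander, 44 mm across x 96 mm high, on the worktop; origin at the centre of its underside.
- flat_tin: Flat food tin, loose bystander, 86 mm across x 40 mm high; origin at the centre of its underside.
- teaspoon: Teaspoon, loose bystander, 130 mm long, lying on the worktop; origin at the centre of its underside.

How it is judged:
On the way, in this order (a step that is already met when the one before it is completed fails the run):
1. the touch strip is pressed with the fingertips beside the green pointer (within 15 mm along the strip) (value of joint touch_strip above 0.0008 m and y of the grasp point in the frame of green_pointer between -0.015 and 0.015 m), for 0.1 s.
2. the strip is pressed between the two pointers, more than 25 mm from each (value of joint touch_strip above 0.0008 m and ((y of the grasp point in the frame of green_pointer above 0.025 m and y of the grasp point in the frame of red_pointer below -0.025 m) or (y of the grasp point in the frame of green_pointer below -0.025 m and y of the grasp point in the frame of red_pointer above 0.025 m))), for 0.1 s.
3. the strip is pressed with the fingertips beside the red pointer (within 12 mm along the strip) (value of joint touch_strip above 0.0008 m and y of the grasp point in the frame of red_pointer between -0.012 and 0.012 m), for 0.2 s.
At the end, for the whole second after the job is handed in: The fingertips still press the strip (at least 0.8 mm down, 0.3 to 15 N) beside the red pointer, within 12 mm along the strip; the saucepan is at rest within 12 mm of its start and the jar, tin and teaspoon within 20 mm (all of step 3 and contact force between the fingers and hob between 0.3 and 15 N and linear speed of saucepan below 0.02 m/s and distance of saucepan from where it was at the start of the episode below 0.012 m and distance of each of spice_jar, flat_tin, teaspoon from where it was at the start of the episode below 0.02 m); the arm keeps its last pose, push and grip.
It fails at once if the fingertips are lifted off (or hover less than about 15 mm over) the strip between the pointers, more than 18 mm from each, without pressing it (((y of the grasp point in the frame of green_pointer above 0.018 m and y of the grasp point in the frame of red_pointer below -0.018 m) or (y of the grasp point in the frame of green_pointer below -0.018 m and y of the grasp point in the frame of red_pointer above 0.018 m)) and x of the grasp point in the frame of hob between -0.13 and -0.08 m and z of the grasp point in the frame of hob below 0.105 m and value of joint touch_strip below 0.0003 m).
It fails at once if the strip is pressed more than 20 mm outside the stretch between the pointers (value of joint touch_strip above 0.0008 m and ((y of the grasp point in the frame of green_pointer above 0.02 m and y of the grasp point in the frame of red_pointer above 0.02 m) or (y of the grasp point in the frame of green_pointer below -0.02 m and y of the grasp point in the frame of red_pointer below -0.02 m))).
It fails at once if the fingers press the hob or its strip with more than 25 N (contact force between the fingers and hob above 25 N).
It fails at once if the saucepan is pushed or lifted more than 12 mm (distance of saucepan from where it was at the start of the episode above 0.012 m).
It fails at once if the jar, tin or teaspoon is pushed or lifted more than 20 mm (distance of any of spice_jar, flat_tin, teaspoon from where it was at the start of the episode above 0.02 m).
It also fails if it takes over 38 s, if anything falls off the work surface, if the arm or the gripper's body presses on something with over 40 N, if the wrist force passes 120 N, or if a joint passes its speed limit or range.

## Robot

A 7-joint arm with a two-finger parallel gripper is mounted at the origin on a cart in front of the work surface, level with it; the furniture and walls round the work are solid. World frame = base frame: x ahead of the robot, y to its left, z up, the work surface at z = 0. Lengths are in m, angles in rad, forces in N, time in s.
With the tool pointing down it reaches from about 0.425 to 0.95 m from the base axis. Payload 4.7 kg.
Tool frame: the origin (TCP) lies at the very end of the fingers, on their centre line; the grasp point (between the pads) lies 19 mm behind it; z points along the fingers, y is the line along which they close (so a half turn about z gives the same grasp; the last joint's range is limited). The gripper opens to 85 mm and grips with 20 to 120 N. Pads are 22 mm wide; open, the fingers measure 114 mm over their backs; the gripper's body (76 mm by 85 mm) begins 54 mm behind the grasp point. The pads swing forward as they close: fully open they stand 13 mm farther back than shut.
Start: joints at [-1.16, 0.469, -0.049, 1.532, 0.024, 1.141, -0.082], TCP at [0.287, 0.611, 0.231] pointing down, gripper open.
Joint ranges: [-2.59, 2.59], [-0.33, 1.99], [-1.39, 1.29], [0.1, 2.45], [-1.04, 4.18], [0.21, 1.99], [-2.66, 2.66]. Speed limits (rad/s): [2.57, 2.57, 3.14, 3.14, 3.14, 3.14, 3.14].

## Interface

Orientations are given as a rotation vector (axis times angle).
In Python, from station import monitor, viewer, bot, finder gives the robot as it stands.
- The arm moves only by the tool step_arm, never from a script. Its argument "series" is a list of rows, each an object of numbers: "dx", "dy", "dz": the shift along the tool's x, y, z in cm; "twist": the turn about the tool's z in rad; "fingers": the finger opening in cm, from 0 to 8.54. In form: [{"dx": .., "dy": .., "dz": .., "twist": .., "fingers": ..}, ...]. A call has 1 to 10 rows; each row shifts and turns the commanded pose from where the row before left it, along the tool's axes as they then stand; what a row does not reach is not made up. A row lasts 1/8 s, in which the tool goes at most 62.5 mm and 10.7 degrees, less where a joint would pass 70% of its speed; a pose out of reach is approached as far as the arm can. A call is refused whole if a number of a shift passes 6.25 or a number of a turn 0.188, either way. A call with a gripper value outside its range is refused whole. The fingers move at their own pace and stop on an object; the grip force is fixed at half the most. Time passes only in rows, so rows that do not move let the fingers close. It gives the time, the measured TCP pose, the force, the opening and the grip force at its end, in the units of the state.
- monitor.read_state(): the state, without advancing time (a new reading comes with each control period).
- viewer.snapshot(name): name is "side" or "top"; returns the picture (400x640x3 uint8, red, green, blue); there is no depth.
- viewer.camera_params(name): a dict with "fx", "fy", "cx", "cy" (pixels), "dist_coeffs" ([k1, k2, p1, p2, k3] as OpenCV has them; the pictures are not rectified), "extrinsics" (4x4, takes a point from world to camera coordinates). Camera axes: x right, y down, z forward; pixel columns grow to the right and rows downward; lengths in m; the calibration is good to about 2 mm. A picture is of the moment at which its call begins. camera_params takes no time and is no camera call.
- bot.hand_in(): hands the job in; it is judged then, once.
Trained networks look in the newest picture that a camera, given by its name, has taken for a name from the list of things; names that differ only in an ending like _2 or _b are one class to them, and where a whole thing is asked for, a point or a joint stands for the part that bears it (a point fixed in the world has none). Each returns a list of dicts, best first, with "score" (0 to 1); they miss things now and then, are a little off and sometimes report something else, mostly with a low value. They report only what shows in the picture. A call takes as long as a camera call.
- finder.regions_of(camera, thing): "mask" (400x640 bool, what is visible of it).
- finder.mark_of(camera, thing): "point" ([x, y, z] in m, in world coordinates, good to about 4 mm: a listed point, or the origin of a listed thing).
The state is a dict: "t": time; "joints": joint angles; "qd": joint speeds; "effort": joint torques, N m; "ee_pos": TCP position; "tool_rot": TCP orientation; "contact_force": force on the tool from outside, world axes, zero at the start; "torque": the same for the moment, N m; "opening": finger opening in m; "finger_force": force on a finger pad.
Only numpy, scipy, OpenCV 4.12 (cv2) and the standard library are available. Lean on these libraries where they do the work, as an engineer would, in place of code of your own. Each camera call takes 0.05 s, during which the arm holds its last target. There are 200 camera calls.

## Working session

There is one attempt and no reset: what is moved stays moved. The work goes in short steps, Python scripts to look and compute and a tool call to move; the robot and the scene stay as the last step left them, time stands still between calls to the robot, and variables do not carry over. Pictures are saved under pics/ and viewed, at most 10 in all, crops included, and the job is handed in when it is done.

Besides the shell and the picture viewer there is one more tool, called after ">>>" by a JSON object that holds its "method" and its "body", one argument or row to a line. step_arm: Moves the arm, as the interface text tells. Its arguments: {"type":"object","properties":{"series":{"type":"array"}},"required":["series"]}

```bash
mkdir -p pics
python3 - <<'E'
from station import monitor, viewer, bot, finder
import cv2, numpy as np
for c in ("top","side"):
    im=viewer.snapshot(c); cv2.imwrite(f"pics/{c}0.png",im[:,:,::-1])
    p=viewer.camera_params(c); print(c,{k:np.round(v,3).tolist() for k,v in p.items()})
    for n in ("hob","strip_top","green_pointer","red_pointer","saucepan","spice_jar","flat_tin","teaspoon"):
        print(n,[(np.round(r["point"],4).tolist(),round(r["score"],2)) for r in finder.mark_of(c,n)[:2]])
s=monitor.read_state(); print(s)
E
```

```text
top {'fx': 413.635, 'fy': 413.635, 'cx': 322.362, 'cy': 200.655, 'dist_coeffs': [-0.012, 0.0, 0.0, 0.0, 0.0], 'extrinsics': [[-0.01, -1.0, -0.0, 0.06], [-0.983, 0.01, -0.183, 0.545], [0.183, -0.002, -0.983, 0.933], [0.0, 0.0, 0.0, 1.0]]}
hob [([0.6448, 0.2749, -0.0008], 0.6)]
strip_top [([0.5442, 0.2537, 0.0755], 0.93)]
green_pointer [([0.3751, -0.0177, 0.0038], 0.51), ([0.5604, 0.3155, 0.0584], 0.49)]
red_pointer [([0.5844, 0.2062, 0.0584], 0.6)]
saucepan [([0.7003, 0.2955, 0.0595], 0.81)]
spice_jar [([0.4774, -0.1401, -0.0037], 0.89)]
flat_tin []
teaspoon [([0.3772, -0.0182, 0.0019], 0.84)]
side {'fx': 462.039, 'fy': 462.039, 'cx': 322.349, 'cy': 204.448, 'dist_coeffs': [-0.022, 0.0, 0.0, 0.0, 0.0], 'extrinsics': [[-0.996, -0.093, -0.008, 0.534], [-0.043, 0.527, -0.849, 0.059], [0.083, -0.845, -0.528, 1.377], [0.0, 0.0, 0.0, 1.0]]}
hob [([0.6427, 0.2736, 0.0009], 0.85)]
strip_top [([0.5433, 0.2497, 0.0698], 0.8)]
green_pointer [([0.5629, 0.3178, 0.0603], 0.55)]
red_pointer [([0.5827, 0.206, 0.0587], 0.51)]
saucepan [([0.6964, 0.2942, 0.0599], 0.84), ([0.5156, -0.2543, 0.0021], 0.52)]
spice_jar [([0.4793, -0.1403, 0.0006], 0.6)]
flat_tin [([0.5156, -0.2534, 0.004], 0.61)]
teaspoon [([0.3784, -0.0149, -0.0013], 0.44)]
{'t': 0.9, 'joints': array([-1.15990342,  0.46856542, -0.04860929,  1.53250378,  0.02410102,
        1.14100027, -0.08230447]), 'qd': array([-0.00196162,  0.00048838, -0.00144497,  0.00191968, -0.00149458,
        0.00132431,  0.00027173]), 'effort': array([ 3.89440356e-05, -5.10148931e+01, -4.67784831e-02, -2.38011968e+01,
        1.08455610e-02,  9.41305734e-04, -2.64777000e-06]), 'ee_pos': array([0.28734297, 0.61080257, 0.23135661]), 'tool_rot': array([-6.85244792e-01, -3.06592836e+00, -1.78223818e-04]), 'contact_force': array([-0.04036317, -0.72519763,  0.0961847 ]), 'torque': array([ 0.02372563,  0.00879964, -0.02176705]), 'finger_force': 0.0, 'opening': 0.08548183165987543}
```

View pictures.

View pics/top0.png

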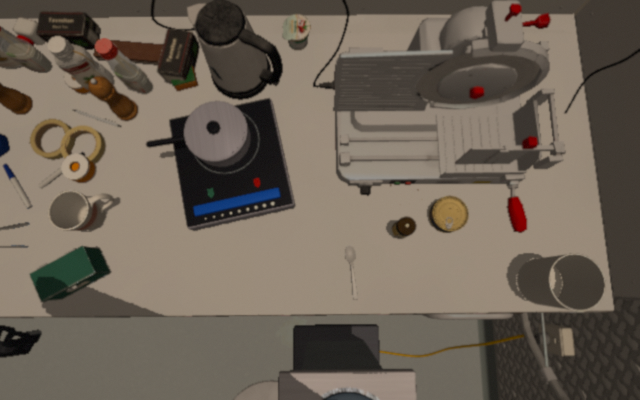

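View pics/side0.png

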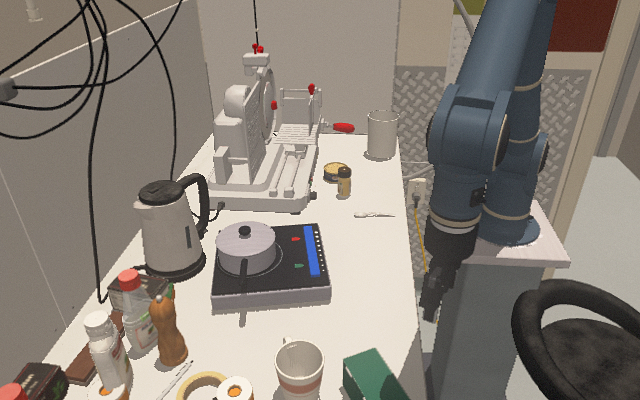

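The top view shows the hob turned by about 11°. The strip runs from (195,210) to (280,195), with the green pointer at (210,193), the red at (257,183) and the teaspoon at (352,270). I'll refine these positions with masks.

```bash
cat > h.py <<'E'
from station import monitor, viewer, bot, finder
import cv2, numpy as np
def toplane(c,uv,z):
    p=viewer.camera_params(c); K=np.array([[p["fx"],0,p["cx"]],[0,p["fy"],p["cy"]],[0,0,1]])
    n=cv2.undistortPoints(np.float64(uv).reshape(-1,1,2),K,np.array(p["dist_coeffs"])).reshape(-1,2)
    E=np.array(p["extrinsics"]); R,t=E[:3,:3],E[:3,3]; C=-R.T@t
    d=np.c_[n,np.ones(len(n))]@R
    return (C+d*((z-C[2])/d[:,2])[:,None])[:,:2]
E
python3 - <<'E'
from h import *
for c in ("top","side"):
    hsv=cv2.cvtColor(viewer.snapshot(c),cv2.COLOR_RGB2HSV)
    blue=cv2.inRange(hsv,(105,150,50),(125,255,255))
    for n,z in (("strip_top",.07),("green_pointer",.064),("red_pointer",.064)):
        r=finder.regions_of(c,n)
        for k in r[:2]:
            m=k["mask"]; 
            v,u=np.nonzero(m); print(c,n,round(k["score"],2),m.sum(),(u.mean().round(1),v.mean().round(1)),toplane(c,np.c_[u,v],z).mean(0).round(4))
    v,u=np.nonzero(blue); w=(u>150)&(u<340)&(v>150)&(v<300); P=toplane(c,np.c_[u,v][w],.07)
    ctr=P.mean(0); a=np.linalg.svd(P-ctr,full_matrices=False)[2][0]; a*=np.sign(a[1])
    q=(P-ctr)@a; b=(P-ctr)@np.array([a[1],-a[0]])
    print(c,"blue",w.sum(),ctr.round(4),np.degrees(np.arctan2(-a[0],a[1])).round(2),np.ptp(q).round(4),np.ptp(b).round(4))
E
```

```text
top strip_top 0.96 983 (np.float64(236.2), np.float64(201.6)) [0.542  0.2549]
top strip_top 0.66 247 (np.float64(351.7), np.float64(266.3)) [ 0.3906 -0.0107]
top red_pointer 0.4 43 (np.float64(256.6), np.float64(182.1)) [0.5896 0.2093]
top blue 1009 [0.5426 0.2548] 12.3 0.2061 0.0274
side strip_top 0.91 525 (np.float64(311.3), np.float64(251.2)) [0.5394 0.2647]
side blue 434 [0.5402 0.2618] 12.25 0.2014 0.0225
```

>>> {"method": "step_arm", "body": {
  "series": [
    {"twist": -0.164,"fingers": 0},
    {"twist": -0.164,"fingers": 0},
    {"twist": -0.164,"fingers": 0},
    {"twist": -0.163,"fingers": 0},
    {"fingers": 0}
  ]
}}

```text
schema error: expected keys dx, dy, dz, twist, fingers
```

>>> {"method": "step_arm", "body": {
  "series": [
    {"dx": -1.9,"dy": -3.8,"fingers": 0},
    {"dx": -1.9,"dy": -3.8,"fingers": 0},
    {"dx": -1.9,"dy": -3.8,"fingers": 0},
    {"dx": -1.9,"dy": -3.8,"fingers": 0},
    {"dx": -1.9,"dy": -3.8,"fingers": 0},
    {"dx": -1.9,"dy": -3.8,"fingers": 0},
    {"dx": -1.9,"dy": -3.8,"fingers": 0},
    {"dx": -2,"dy": -4,"fingers": 0},
    {"dx": -2,"dy": -4,"fingers": 0},
    {"fingers": 0}
  ]
}}

```text
schema error: expected keys dx, dy, dz, twist, fingers
```

```bash
cat >> h.py <<'E'
S=np.array([.5425,.254]); a=np.radians(12.3); HX=np.array([np.cos(a),np.sin(a)]); HY=np.array([-HX[1],HX[0]])
def rel():
    s=monitor.read_state(); p=s["ee_pos"]; print("t",s["t"],"ee",p.round(4),"rot",s["tool_rot"].round(3),"F",s["contact_force"].round(2),"open",round(s["opening"],4))
    d=p[:2]-S; print("across",(d@HX).round(4),"along",(d@HY).round(4))
E
python3 - <<'E'
from h import *
rel()
im=viewer.snapshot("top"); cv2.imwrite("pics/top1.png",cv2.resize(im[100:260,120:340,::-1],None,fx=3,fy=3))
im=viewer.snapshot("side"); cv2.imwrite("pics/side1.png",cv2.resize(im[130:330,200:460,::-1],None,fx=3,fy=3))
E
```

```text
t 1.3 ee [0.2874 0.6108 0.2313] rot [-0.685 -3.066 -0.   ] F [-0.07  0.14 -0.37] open 0.0852
across -0.1733 along 0.403
```

All keys are required in every row.

>>> {"method": "step_arm", "body": {
  "series": [
    {"dx": 0,"dy": 0,"dz": 0,"twist": -0.164,"fingers": 0},
    {"dx": 0,"dy": 0,"dz": 0,"twist": -0.164,"fingers": 0},
    {"dx": 0,"dy": 0,"dz": 0,"twist": -0.164,"fingers": 0},
    {"dx": 0,"dy": 0,"dz": 0,"twist": -0.163,"fingers": 0},
    {"dx": 0,"dy": 0,"dz": 0,"twist": 0,"fingers": 0}
  ]
}}

```text
t: 2.02
ee_pos: [0.2875, 0.6107, 0.2313]
tool_rot: [0.334, -3.124, -0.0]
contact_force: [-0.9, 1.2, -0.6]
opening: 0.0
finger_force: 0.0
```

>>> {"method": "step_arm", "body": {
  "series": [
    {"dx": -1.9,"dy": -3.8,"dz": 0,"twist": 0,"fingers": 0},
    {"dx": -1.9,"dy": -3.8,"dz": 0,"twist": 0,"fingers": 0},
    {"dx": -1.9,"dy": -3.8,"dz": 0,"twist": 0,"fingers": 0},
    {"dx": -1.9,"dy": -3.8,"dz": 0,"twist": 0,"fingers": 0},
    {"dx": -1.9,"dy": -3.8,"dz": 0,"twist": 0,"fingers": 0},
    {"dx": -1.9,"dy": -3.8,"dz": 0,"twist": 0,"fingers": 0},
    {"dx": -1.9,"dy": -3.8,"dz": 0,"twist": 0,"fingers": 0},
    {"dx": -2,"dy": -4,"dz": 0,"twist": 0,"fingers": 0},
    {"dx": -2,"dy": -4,"dz": 0,"twist": 0,"fingers": 0},
    {"dx": 0,"dy": 0,"dz": 0,"twist": 0,"fingers": 0}
  ]
}}

```text
t: 3.28
ee_pos: [0.5334, 0.305, 0.2313]
tool_rot: [-0.32, 3.124, -0.003]
contact_force: [-0.5, 0.5, -0.2]
opening: -0.0002
finger_force: 0.0
```

Run:
```python
from h import *
rel()
im=viewer.snapshot("top"); cv2.imwrite("pics/top2.png",cv2.resize(im[100:260,120:340,::-1],None,fx=3,fy=3))
im=viewer.snapshot("side"); cv2.imwrite("pics/side2.png",cv2.resize(im[130:330,200:460,::-1],None,fx=3,fy=3))
```

```text
t 3.275 ee [0.5334 0.305  0.2313] rot [-3.200e-01  3.124e+00 -3.000e-03] F [-0.52  0.47 -0.19] open -0.0002
across 0.002 along 0.0518
```

>>> {"method": "step_arm", "body": {
  "series": [
    {"dx": 0.1,"dy": 0.4,"dz": 3,"twist": 0,"fingers": 0},
    {"dx": 0,"dy": 0,"dz": 3,"twist": 0,"fingers": 0},
    {"dx": 0,"dy": 0,"dz": 3,"twist": 0,"fingers": 0},
    {"dx": 0,"dy": 0,"dz": 3,"twist": 0,"fingers": 0},
    {"dx": 0,"dy": 0,"dz": 0,"twist": 0,"fingers": 0},
    {"dx": 0,"dy": 0,"dz": 0,"twist": 0,"fingers": 0}
  ]
}}

```text
t: 4.12
ee_pos: [0.5285, 0.315, 0.1125]
tool_rot: [-0.339, 3.122, 0.002]
contact_force: [1.2, -0.4, -0.5]
opening: -0.0
finger_force: 0.0
```

Run:
```python
from h import *
rel()
for c in("top","side"):
    im=viewer.snapshot(c)
    for n in("green_pointer","red_pointer","strip_top"):
        for r in finder.mark_of(c,n)[:2]:
            d=r["point"][:2]-S; print(c,n,round(r["score"],2),np.round(r["point"],4),(d@HX).round(4),(d@HY).round(4))
    if c=="side": cv2.imwrite("pics/side3.png",cv2.resize(im[130:330,200:460,::-1],None,fx=3,fy=3))
```

```text
t 4.125 ee [0.5285 0.315  0.1125] rot [-3.390e-01  3.122e+00  2.000e-03] F [ 1.25 -0.37 -0.51] open -0.0
across -0.0007 along 0.0625
top red_pointer 0.37 [0.5827 0.2084 0.0595] 0.0296 -0.0531
top strip_top 0.77 [0.5444 0.2532 0.0748] 0.0017 -0.0012
side green_pointer 0.52 [0.563  0.3162 0.0607] 0.0333 0.0564
side red_pointer 0.37 [0.5831 0.2078 0.0602] 0.0298 -0.0538
side strip_top 0.58 [0.5428 0.2512 0.0734] -0.0003 -0.0028
```

View pics/side3.png

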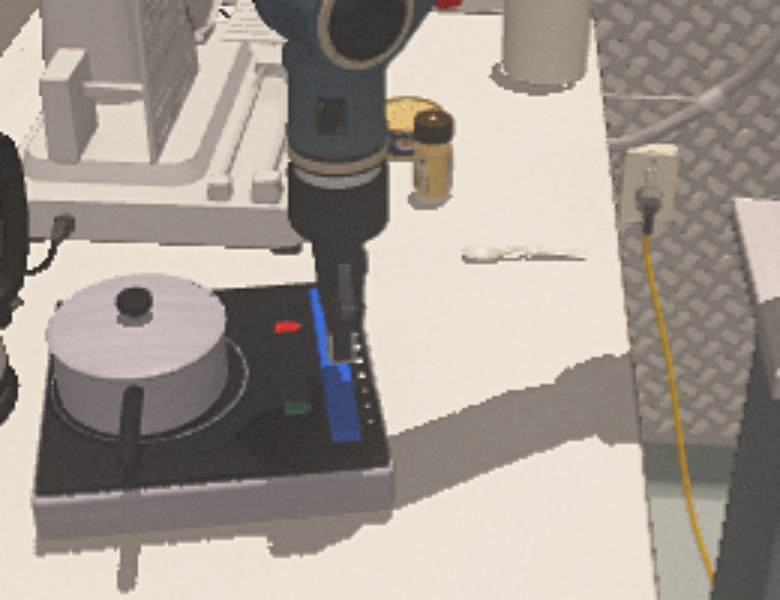

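The closed fingers hang over the strip near the green pointer (crop 297,408), and the red pointer is at (288,327). Next I descend until just above the strip.

>>> {"method": "step_arm", "body": {
  "series": [
    {"dx": 0,"dy": -0.6,"dz": 1,"twist": 0,"fingers": 0},
    {"dx": 0,"dy": 0,"dz": 1.2,"twist": 0,"fingers": 0},
    {"dx": 0,"dy": 0,"dz": 1.0,"twist": 0,"fingers": 0},
    {"dx": 0,"dy": 0,"dz": 0,"twist": 0,"fingers": 0},
    {"dx": 0,"dy": 0,"dz": 0,"twist": 0,"fingers": 0},
    {"dx": 0,"dy": 0,"dz": 0,"twist": 0,"fingers": 0}
  ]
}}

```text
t: 5.28
ee_pos: [0.53, 0.3079, 0.0797]
tool_rot: [-0.337, 3.123, 0.001]
contact_force: [-0.0, 0.6, -0.1]
opening: 0.0004
finger_force: 0.0
```

```bash
python3 -c "
from h import *
rel()"
```

```text
t 5.275 ee [0.53   0.3079 0.0797] rot [-3.370e-01  3.123e+00  1.000e-03] F [-0.02  0.57 -0.11] open 0.0004
across -0.0008 along 0.0553
```

>>> {"method": "step_arm", "body": {
  "series": [
    {"dx": 0,"dy": 0,"dz": 0.5,"twist": 0,"fingers": 0},
    {"dx": 0,"dy": 0,"dz": 0.3,"twist": 0,"fingers": 0},
    {"dx": 0,"dy": 0,"dz": 0.3,"twist": 0,"fingers": 0},
    {"dx": 0,"dy": 0,"dz": 0.15,"twist": 0,"fingers": 0},
    {"dx": 0,"dy": 0,"dz": 0,"twist": 0,"fingers": 0},
    {"dx": 0,"dy": 0,"dz": 0,"twist": 0,"fingers": 0},
    {"dx": 0,"dy": 0,"dz": 0,"twist": 0,"fingers": 0}
  ]
}}

```text
t: 6.15
ee_pos: [0.5297, 0.3075, 0.067]
tool_rot: [0.337, -3.123, -0.0]
contact_force: [-1.0, -1.5, 2.0]
opening: 0.0001
finger_force: 1.3
```

```bash
python3 -c "
from h import *
rel()
for i in range(3): viewer.snapshot('top'); print(monitor.read_state()['contact_force'].round(2))
rel()"
```

```text
t 6.15 ee [0.5297 0.3075 0.067 ] rot [ 0.337 -3.123 -0.   ] F [-0.96 -1.48  2.01] open 0.0001
across -0.0012 along 0.055
[-0.77 -0.68  3.02]
[-2.02 -0.45  3.13]
[-1.1  -0.86  2.61]
t 6.3 ee [0.5296 0.3075 0.0669] rot [ 0.337 -3.123 -0.   ] F [-1.1  -0.86  2.61] open -0.0
across -0.0012 along 0.0551
```

The strip is pressed about 3 mm at roughly 2.6 N, so I start the slide.

>>> {"method": "step_arm", "body": {
  "series": [
    {"dx": -0.05,"dy": -0.4,"dz": 0,"twist": 0,"fingers": 0},
    {"dx": -0.05,"dy": -0.7,"dz": 0,"twist": 0,"fingers": 0},
    {"dx": 0,"dy": -0.7,"dz": 0,"twist": 0,"fingers": 0},
    {"dx": 0,"dy": -0.7,"dz": 0,"twist": 0,"fingers": 0},
    {"dx": 0,"dy": -0.7,"dz": 0,"twist": 0,"fingers": 0},
    {"dx": 0,"dy": -0.7,"dz": 0,"twist": 0,"fingers": 0},
    {"dx": 0,"dy": -0.7,"dz": 0,"twist": 0,"fingers": 0},
    {"dx": 0,"dy": -0.4,"dz": 0,"twist": 0,"fingers": 0},
    {"dx": 0,"dy": 0,"dz": 0,"twist": 0,"fingers": 0}
  ]
}}

```text
t: 7.42
ee_pos: [0.5416, 0.2578, 0.0668]
tool_rot: [0.336, -3.123, 0.002]
contact_force: [1.3, -0.4, 2.6]
opening: 0.0001
finger_force: 1.4
```

```bash
python3 -c "
from h import *
rel()"
```

```text
t 7.425 ee [0.5416 0.2578 0.0668] rot [ 3.360e-01 -3.123e+00  2.000e-03] F [ 1.27 -0.4   2.58] open 0.0001
across -0.0 along 0.0039
```

>>> {"method": "step_arm", "body": {
  "series": [
    {"dx": 0,"dy": -0.5,"dz": 0,"twist": 0,"fingers": 0},
    {"dx": 0,"dy": -0.7,"dz": 0,"twist": 0,"fingers": 0},
    {"dx": 0,"dy": -0.7,"dz": 0,"twist": 0,"fingers": 0},
    {"dx": 0,"dy": -0.7,"dz": 0,"twist": 0,"fingers": 0},
    {"dx": 0,"dy": -0.7,"dz": 0,"twist": 0,"fingers": 0},
    {"dx": 0,"dy": -0.7,"dz": 0,"twist": 0,"fingers": 0},
    {"dx": 0,"dy": -0.7,"dz": 0,"twist": 0,"fingers": 0},
    {"dx": 0,"dy": -0.7,"dz": 0,"twist": 0,"fingers": 0},
    {"dx": 0,"dy": -0.4,"dz": 0,"twist": 0,"fingers": 0},
    {"dx": 0,"dy": 0,"dz": 0,"twist": 0,"fingers": 0}
  ]
}}

```text
t: 8.68
ee_pos: [0.554, 0.2012, 0.0667]
tool_rot: [0.336, -3.123, 0.002]
contact_force: [0.5, 0.2, 2.8]
opening: -0.0001
finger_force: 1.4
```

Run:
```python
from h import *
rel()
for c in("top","side"):
    im=viewer.snapshot(c)
    for n in("green_pointer","red_pointer","saucepan"):
        for r in finder.mark_of(c,n)[:1]:
            d=r["point"][:2]-S; print(c,n,round(r["score"],2),np.round(r["point"],4),(d@HX).round(4),(d@HY).round(4))
    if c=="side": cv2.imwrite("pics/side4.png",cv2.resize(im[130:330,200:460,::-1],None,fx=3,fy=3))
rel()
```

```text
t 8.675 ee [0.554  0.2012 0.0667] rot [ 3.360e-01 -3.123e+00  2.000e-03] F [0.48 0.17 2.77] open -0.0001
across -0.0 along -0.0541
top green_pointer 0.56 [0.5616 0.3129 0.0568] 0.0312 0.0535
top saucepan 0.87 [0.7022 0.2959 0.0631] 0.165 0.0069
side green_pointer 0.59 [0.5546 0.3226 0.0631] 0.0264 0.0644
side red_pointer 0.55 [0.5815 0.2082 0.0575] 0.0283 -0.0531
side saucepan 0.55 [0.6978 0.2952 0.0581] 0.1605 0.0072
t 9.075 ee [0.5538 0.2018 0.0667] rot [ 3.370e-01 -3.123e+00  1.000e-03] F [ 0.82 -2.55  2.67] open 0.0001
across -0.0001 along -0.0534
```

View pics/side4.png

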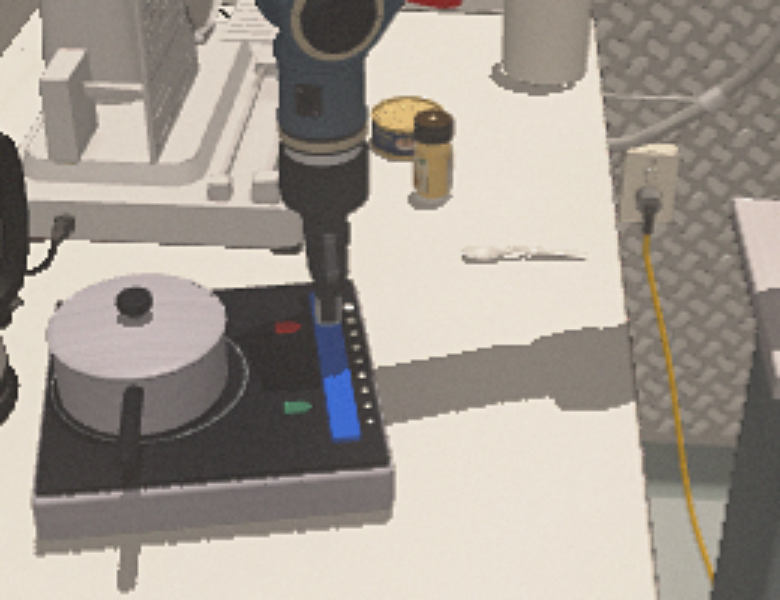

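The fingertips rest on the strip at crop (328,320), beside the red pointer at (288,327). The pan, jar and spoon have not moved.

```bash
python3 -c "
from station import bot
print(bot.hand_in())"
```

```text
the job is handed in; nothing more can be done
None
```

The slide from green to red is done and the job is handed in: the fingertips rest on the strip about 1 mm from the red pointer's measured position at about 2.7 N, and nothing around the hob was touched; the judge's verdict was not shown.

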